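# Ease the notebook out over the edge of the desk shelf

### The arm

A 6-joint arm with a two-finger parallel gripper is mounted at the origin on the work surface. World frame = base frame: x ahead of the robot, y to its left, z up, the work surface at z = 0. Lengths are in m, angles in rad, forces in N, time in s.
With the tool pointing down it reaches from about 0.4 to 0.825 m from the base axis. Payload 7 kg.
Tool frame: the origin (TCP) lies on the mounting face of the last link; the fingertips stand 178 mm ahead of it and the grasp point (between the pads) lies 159 mm ahead of it; z points along the fingers, y is the direction in which the jaws open and shut (so a half turn about z gives the same grasp; the last joint's range is limited). The gripper opens to 88 mm and grips with 3 to 60 N. Pads are 19 mm wide; open, the fingers measure 130 mm over their backs; the gripper's body (78 mm by 193 mm) begins 47 mm behind the grasp point.
Start: joints at [1.594, 0.359, 0.012, 0, -1.224, -0.288], TCP at [0.177, 0.651, 0.405] pointing down, gripper open.
Joint ranges: [-3.07, 3.07], [-1.43, 2.12], [-1.02, 1.25], [-3.03, 1.67], [-3.05, -0], [-3.03, 3.03]. Speed limits (rad/s): [2.39, 2.39, 3.01, 3.14, 3.14, 3.14].

### API

Orientations are given as [roll, pitch, yaw] about the fixed x, y, z axes, in that order (R = Rz(yaw) Ry(pitch) Rx(roll)).
In Python, from station import * gives the robot as it stands.
- The arm moves only by the tool arm_command, never from a script. Its argument "targets" is a list of rows, each a list of 3 entries, a list of its own where there are three numbers: the turn, a rotation vector about the world's x, y, z in rad, then the shift along the world's x, y, z in mm, then the closure, from 0 (fully open) to 1 (shut). In form: [[[wx, wy, wz], [tx, ty, tz], fingers], ...]. A call has 1 to 8 rows; each row shifts and turns the commanded pose from where the row before left it; what a row does not reach is not made up. A row lasts 1/10 s, in which the tool goes at most 50 mm and 8.59 degrees, less where a joint would pass 70% of its speed; a pose out of reach is approached as far as the arm can. A call with a gripper value outside its range is refused whole. The fingers move at their own pace and stop on an object; "squeeze" is the grip in N (left out, the last holds). Time passes only in rows, so rows that do not move let the fingers close. It gives the time, the measured TCP pose, the force and the opening at its end, in the units of the state.
- get_state(): the state, without advancing time (a new reading comes with each control period).
- grab_frame(name): name is "scene" or "top" or "wrist"; returns (picture, depth): 384x512x3 uint8, red, green, blue; 384x512 float32, m along the optical axis (not along the pixel's ray), 0 where there is no reading.
- camera_params(name): a dict with "mtx" (3x3 intrinsics, pixels), "k1" (the pictures are not rectified: a ray, as slopes to the right and down, at radius r is drawn at 1 + k1 r^2 times it, then the intrinsics apply), "eye" and "orientation" of the camera in the world. Camera axes: x right, y down, z forward; pixel columns grow to the right and rows downward; lengths in m; the calibration is good to about 2 mm. A picture is of the moment at which its call begins: read the wrist's pose just before it. camera_params takes no time and is no camera call; for the wrist camera it gives the pose at the moment of the call.
- job_done(): hands the job in, once; it reports no verdict.
The state is a dict: "t": time; "q": joint angles; "qd": joint speeds; "joint_efforts": joint torques, N m; "eef_pos": TCP position; "ee_rot": TCP orientation; "force": force on the tool from outside, world axes, zero at the start; "moment": the same for the moment, N m; "width": finger opening in m.
Only numpy, scipy, OpenCV 4.12 (cv2) and the standard library are available. Lean on these libraries where they do the work, as an engineer would, in place of code of your own. Each camera call takes 0.05 s, during which the arm holds its last target.

### The job

The larger of the two black notebooks lies flat on the low desk shelf and cannot be got hold of. Slide it, without lifting it, towards the sitter's side (away from the robot) long side first, until it sticks out about 5 cm past the shelf's front edge, roughly square to that edge, and leave it lying flat there, ready to be pinched. Leave the small notebook and the mug where they are.

Things in the scene. Friction and masses are not known exactly. Their poses are not given: they have to be found in the camera images.
- notebook: Larger black hardback notebook, rigid, 148 (x) by 210 (y) by 18 mm thick, 0.4 kg, loose and flat on the left or right half of the shelf. Origin: centre of its underside; long sides (along y) 74 mm either side of it. At the start its +x side faces the shelf's front edge within about 10 degrees, 20 to 60 mm inside it. Edges are plain upright faces; it slides under a push of 2 to 5 N.
- desk_shelf: Fixed wooden desk shelf: board 240 (x) by 800 mm (y), flat top 100 mm above the desk. Origin: on the desk under the board's centre. x points away from the robot, square to the front edge, which is at x = +120 mm; the rear edge, by the robot, at x = -120 mm. A black pen pot 72 mm wide (pens reach 145 mm over the board) is fixed at x = -40, y = -340 mm.
- pocket_book: Bystander: the small black notebook, 90 (its x) by 140 (its y) by 18 mm, loose and flat on the other half of the shelf. Origin: centre of its underside.
- mug: Bystander: white mug, 76 mm across and 90 mm high, with a handle on its +y side, standing loose near the shelf's left end. Origin: centre of its foot.

How it is judged:
By the outcome, as a careful person would: the job done as asked, in the order asked, and still so for the second after the job is handed in, with the robot touching nothing.
It also fails if it takes over 32 s, if anything falls off the work surface, if the arm or the gripper's body presses on something with over 40 N, if the wrist force passes 120 N, or if a joint passes its speed limit or range.

## Working session

There is one attempt and no reset: what is moved stays moved. The work goes in short steps, Python scripts to look and compute and a tool call to move; the robot and the scene stay as the last step left them, time stands still between calls to the robot, and variables do not carry over. Pictures are saved under pics/ and viewed, and the job is handed in when it is done.

Besides the shell and the picture viewer there is one more tool, called after "Emit:" by a JSON object that holds its "method" and its "body", one argument or row to a line. arm_command: Moves the arm, as the interface text tells. Its arguments: {"type":"object","properties":{"targets":{"type":"array"},"squeeze":{"type":"number"}},"required":["targets"]}

```bash
mkdir -p pics; ls
python3 - <<'E'
from station import *
import cv2
s=get_state();print(s)
for n in ("scene","top"):
    p,d=grab_frame(n);cv2.imwrite(f"pics/{n}0.png",p[:,:,::-1]);import numpy as np;np.savez(f"{n}0.npz",p=p,d=d);print(n,camera_params(n),(d>0).mean())
E
```

```text
pics
{'t': 0.0, 'q': array([ 1.59411255e+00,  3.59372893e-01,  1.10505883e-02, -3.47234849e-04,
       -1.22408317e+00, -2.88109857e-01]), 'qd': array([ 0.0023932 , -0.00010653, -0.00064038,  0.00173947,  0.00097131,
       -0.00066109]), 'joint_efforts': array([-3.00520887e-04, -5.82728148e+01,  2.93062985e+01,  6.99721590e+00,
        7.21115386e-03, -1.57540599e-04]), 'eef_pos': array([0.17659858, 0.65128413, 0.40372841]), 'ee_rot': array([ 3.13995707e+00, -1.44300341e-04, -2.64911767e-01]), 'force': array([-0.54339783,  0.21935527, -0.46546227]), 'moment': array([-0.01498349,  0.0209066 ,  0.03263933]), 'width': 0.08792327917719726}
scene {'mtx': array([[497.86686616,   0.        , 251.47786247],
       [  0.        , 497.86686616, 194.00557579],
       [  0.        ,   0.        ,   1.        ]]), 'k1': -0.18978438684665952, 'eye': array([ 1.02764387, -0.57647823,  0.86255221]), 'orientation': array([-2.31189813, -0.01680008,  0.57231386])} 0.9958394368489584
top {'mtx': array([[427.23440243,   0.        , 262.14389047],
       [  0.        , 427.23440243, 194.74470846],
       [  0.        ,   0.        ,   1.        ]]), 'k1': -0.12597084958638333, 'eye': array([0.50610029, 0.13432492, 0.89755593]), 'orientation': array([-3.05597375, -0.01454597, -1.55987982])} 0.9960072835286459
```

View pics/scene0.png

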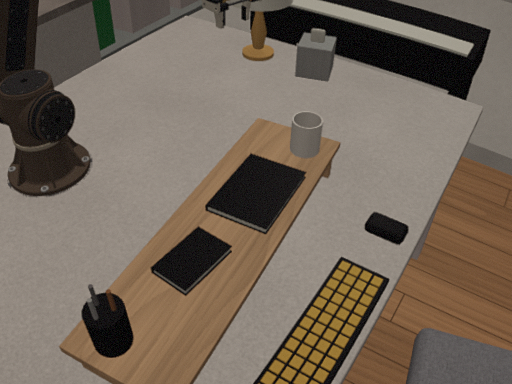

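View pics/top0.png

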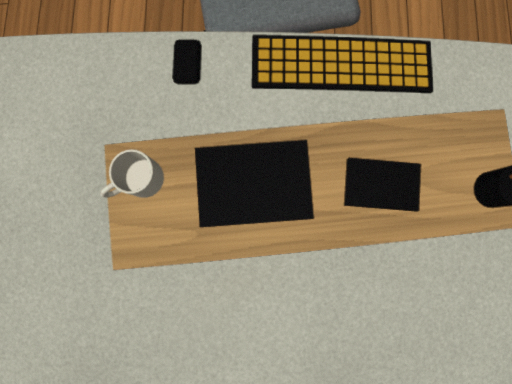

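The top view shows the large notebook at about px (255,184), the small one at (383,185), the mug at (133,173), and the pen pot at (495,188). The shelf's front edge is the upper one, running from (107,144) to (505,110). The scene view shows the same layout.

```bash
cat > h.py <<'E'
import numpy as np, cv2
from scipy.spatial.transform import Rotation as R
def rays(uv,c):
    uv=np.asarray(uv,float).reshape(-1,1,2)
    k=c['k1']
    x=((uv.reshape(-1,2)-c['mtx'][:2,2])/[c['mtx'][0,0],c['mtx'][1,1]])
    rd=np.linalg.norm(x,axis=1,keepdims=True); r=rd.copy()
    for _ in range(30): r=rd/(1+k*r*r)
    s=np.where(rd>1e-9,r/np.maximum(rd,1e-9),1)
    x=x*s
    d=np.c_[x,np.ones(len(x))]
    return d@R.from_euler('xyz',c['orientation']).as_matrix().T
def onplane(uv,c,z):
    d=rays(uv,c); t=(z-c['eye'][2])/d[:,2]; return c['eye']+d*t[:,None]
def bydepth(uv,c,dep):
    uv=np.asarray(uv); d=rays(uv,c); return c['eye']+d*dep[uv[:,1].astype(int),uv[:,0].astype(int)][:,None]
def tri(u1,c1,u2,c2):
    d1=rays(u1,c1)[0];d2=rays(u2,c2)[0]
    A=np.c_[d1,-d2]; t=np.linalg.lstsq(A,c2['eye']-c1['eye'],rcond=None)[0]
    a=c1['eye']+d1*t[0];b=c2['eye']+d2*t[1]; return (a+b)/2,np.linalg.norm(a-b)
def quad(m):
    c=max(cv2.findContours(m.astype(np.uint8),cv2.RETR_EXTERNAL,cv2.CHAIN_APPROX_NONE)[0],key=cv2.contourArea)
    h=cv2.convexHull(c)
    for e in np.linspace(.01,.1,30):
        q=cv2.approxPolyDP(h,e*cv2.arcLength(h,True),True)
        if len(q)==4: break
    return q.reshape(-1,2),c.reshape(-1,2)
E
python3 - <<'E'
from station import *
from h import *
ct,cs=camera_params('top'),camera_params('scene')
T=np.load('top0.npz');S=np.load('scene0.npz')
hs=cv2.cvtColor(T['p'],cv2.COLOR_RGB2HSV)
dark=(T['p'].max(2)<45)
n,l,st,ce=cv2.connectedComponentsWithStats(dark.astype(np.uint8))
for i in range(1,n):
    if st[i,4]>300: print(i,st[i],ce[i])
for name,p in (('big',(255,184)),('small',(383,185))):
    q,_=quad(l==l[p[1],p[0]]); w=onplane(q,ct,.118); print(name,q.tolist());print(w.round(4)); print([round(np.linalg.norm(w[i]-w[i-1]),4) for i in range(4)])
    dd=T['d']; m=np.argwhere(l==l[p[1],p[0]])[::50,::-1]; print('z depth',np.median(bydepth(m,ct,dd)[:,2]))
wood=(hs[...,1]>70)&(hs[...,2]>60)
wood[:100]=0; wood|=np.isin(l,[l[184,255],l[185,383]])
q,c=quad(wood);print('shelf',q.tolist());print(onplane(q,ct,.1).round(4))
m=np.array([[150,230],[330,200],[450,150]]);print(bydepth(m,ct,T['d']).round(4))
# shelf front edge: topmost wood per column
for nm,cols in (('front',range(180,500,4)),):
    P=[]
    for u in cols:
        v=np.flatnonzero(wood[:,u])
        P.append([u,v.min()-.5])
    w=onplane(P,ct,.1); f=np.polyfit(w[:,1],w[:,0],1);print('front x=a*y+b',f,np.std(w[:,0]-np.polyval(f,w[:,1])))
P=[]
for u in range(130,470,4):
    v=np.flatnonzero(wood[:,u]);P.append([u,v.max()+.5])
w=onplane(P,ct,.1); f=np.polyfit(w[:,1],w[:,0],1);print('rear',f,np.std(w[:,0]-np.polyval(f,w[:,1])))
ds=(S['p'].max(2)<45)
n,l2,st,ce=cv2.connectedComponentsWithStats(ds.astype(np.uint8))
for p in ((255,190),(192,260)):
    q,_=quad(l2==l2[p[1],p[0]]);print(q.tolist(),onplane(q,cs,.118).round(4).tolist())
E
```

```text
1 [ 252   36  181   57 1994] [333.89368104  69.00300903]
2 [ 173   40   28   44 1128] [186.70390071  61.51684397]
47 [ 195  140  118   87 8795] [253.32791359 183.06913019]
48 [ 345  158   75   53 3450] [382.24086957 184.17913043]
49 [ 474  166   38   41 1229] [494.53295362 187.77542718]
big [[306, 141], [312, 217], [200, 225], [196, 148]]
[[0.6745 0.0432 0.118 ]
 [0.5334 0.032  0.118 ]
 [0.5164 0.2364 0.118 ]
 [0.6586 0.2472 0.118 ]]
[np.float64(0.2047), np.float64(0.1416), np.float64(0.2051), np.float64(0.1426)]
z depth 0.11753577077258759
small [[348, 159], [419, 164], [417, 210], [345, 204]]
[[ 0.6419 -0.0354  0.118 ]
 [ 0.635  -0.1718  0.118 ]
 [ 0.5481 -0.1659  0.118 ]
 [ 0.5579 -0.0291  0.118 ]]
[np.float64(0.0842), np.float64(0.1366), np.float64(0.0871), np.float64(0.1371)]
z depth 0.11764886978324529
shelf [[504, 111], [509, 228], [113, 269], [107, 144]]
[[ 0.7509 -0.3647  0.1   ]
 [ 0.5148 -0.3636  0.1   ]
 [ 0.4316  0.4014  0.1   ]
 [ 0.6688  0.4224  0.1   ]]
[[ 0.5059  0.3327  0.0996]
 [ 0.5663 -0.0044  0.0997]
 [ 0.6663 -0.2414  0.1039]]
front x=a*y+b [-0.11101003  0.71530626] 0.0005796402494388003
rear [-0.11026569  0.47480173] 0.0005490502954079861
[[304, 172], [265, 233], [206, 209], [251, 154]] [[0.6583, 0.247, 0.118], [0.6844, 0.0305, 0.118], [0.5422, 0.02, 0.118], [0.5184, 0.2349, 0.118]]
[[230, 246], [185, 294], [152, 272], [198, 227]] [[0.645, -0.0384, 0.118], [0.6432, -0.1811, 0.118], [0.5592, -0.1761, 0.118], [0.5603, -0.0321, 0.118]]
```

```bash
cat >> h.py <<'E'
def edgeposes(mask,c,z):
    """line-fit each side of quad on plane z; returns subpixel corners"""
    q,ct=quad(mask); ctr=q.mean(0)
    L=[]
    for i in range(4):
        a,b=q[i].astype(float),q[(i+1)%4].astype(float); t=(b-a)/np.linalg.norm(b-a); n=np.array([-t[1],t[0]])
        if n@(ctr-a)>0:n=-n
        s=(ct-a)@t; e=np.abs((ct-a)@n); k=(e<3)&(s>6)&(s<np.linalg.norm(b-a)-6)
        P=ct[k]+0.5*n   # pixel centre -> outer border
        w=onplane(P,c,z)[:,:2].astype(np.float32)
        L.append(cv2.fitLine(w,cv2.DIST_HUBER,0,.01,.01).ravel())
    C=[]
    for i in range(4):
        a,b=L[i-1],L[i]
        t=np.linalg.solve(np.c_[a[:2],-b[:2]],b[2:]-a[2:]); C.append(a[2:]+a[:2]*t[0])
    return np.array(C),L,q
E
python3 - <<'E'
from station import *
from h import *
ct,cs=camera_params('top'),camera_params('scene')
T=np.load('top0.npz');S=np.load('scene0.npz')
yaw=np.arctan(.1107); ex=np.array([np.cos(yaw),np.sin(yaw)]); ey=np.array([-ex[1],ex[0]])
def lab(p): return cv2.connectedComponents((p.max(2)<60).astype(np.uint8))[1]
l=lab(T['p']);l2=lab(S['p'])
for nm,p,pp in (('big',(255,184),(255,190)),('small',(383,185),(192,260))):
    C,L,q=edgeposes(l==l[p[1],p[0]],ct,.118)
    print(nm,C.round(4).tolist(),'sides',[round(float(np.linalg.norm(C[i]-C[i-1])),4) for i in range(4)],'ctr',C.mean(0).round(4),'slopes',[ (float(a[0]/a[1]),float(a[1]/a[0])) for a in L])
    # triangulate corners: nearest match via scene quad
    q2,_=quad(l2==l2[pp[1],pp[0]]); w2=onplane(q2,cs,.118)
    for i in range(4):
        w1=onplane(q[i:i+1],ct,.118)[0]; j=np.argmin(np.linalg.norm(w2-w1,axis=1))
        x,e=tri(q[i],ct,q2[j],cs);print('  tri',x.round(4),round(e,4))
# shelf-frame
O=np.array([.71530626,0])
C,_,_=edgeposes(l==l[184,255],ct,.118); print('big corner shelf (dx to front,y):',[( round(float((c-O)@ex),4),round(float((c-O)@ey),4)) for c in C])
# mug by depth
v,u=np.mgrid[130:215,95:175]; m=np.c_[u.ravel(),v.ravel()]; P=bydepth(m,ct,T['d']); k=P[:,2]>.125
P=P[k];print('mug',P.min(0).round(3),P.max(0).round(3)); r=P[P[:,2]>.18]; print('rim',r.min(0),r.max(0))
E
```

```text
big [[0.676800012588501, 0.042500000447034836], [0.531499981880188, 0.03060000017285347], [0.5133000016212463, 0.23720000684261322], [0.6593999862670898, 0.24950000643730164]] sides [0.2078, 0.1458, 0.2074, 0.1466] ctr [0.5953 0.1399] slopes [(12.198324203491211, 0.08197847008705139), (-0.08791998028755188, -11.373979568481445), (11.82585334777832, 0.08456049114465714), (-0.08411619812250137, -11.88831615447998)]
  tri [0.6777 0.0417 0.104 ] 0.0005
  tri [0.5327 0.0303 0.1015] 0.0015
  tri [0.5145 0.2367 0.1152] 0.0002
  tri [0.6592 0.2496 0.1165] 0.0009
small [[0.6452000141143799, -0.033799998462200165], [0.6359999775886536, -0.1737000048160553], [0.546500027179718, -0.16760000586509705], [0.5562999844551086, -0.02710000053048134]] sides [0.0891, 0.1402, 0.0898, 0.1409] ctr [ 0.596  -0.1006] slopes [(0.06553993374109268, 15.25787353515625), (-14.586013793945312, -0.06855882704257965), (0.07019603252410889, 14.245819091796875), (-13.173504829406738, -0.07590994238853455)]
  tri [ 0.6466 -0.0383  0.1038] 0.0008
  tri [ 0.6364 -0.1762  0.1073] 0.0008
  tri [ 0.5498 -0.1679  0.1182] 0.0003
  tri [ 0.5582 -0.0298  0.1147] 0.0002
big corner shelf (dx to front,y): [(-0.0336, 0.0465), (-0.1793, 0.0506), (-0.1747, 0.258), (-0.0281, 0.2542)]
mug [0.506 0.134 0.125] [0.642 0.407 0.898]
rim [0.50610029 0.13432492 0.18000251] [0.64229538 0.38955258 0.89755593]
```

Run:
```python
from station import *
from h import *
cs=camera_params('scene');S=np.load('scene0.npz')
m=np.array([[258,52],[258,30],[258,15],[240,5],[220,20],[316,70],[317,32],[306,118],[306,150],[258,1],[280,3],[290,120],[322,120]])
print(np.c_[m,bydepth(m,cs,S['d']).round(3)])
p,d=grab_frame('wrist');cv2.imwrite('pics/w0.png',p[:,:,::-1])
```

```text
[[ 2.58e+02  5.20e+01  1.42e-01  8.69e-01  2.60e-02]
 [ 2.58e+02  3.00e+01  1.38e-01  8.72e-01  1.12e-01]
 [ 2.58e+02  1.50e+01  1.24e-01  8.91e-01  1.60e-01]
 [ 2.40e+02  5.00e+00  1.17e-01  7.86e-01  2.30e-01]
 [ 2.20e+02  2.00e+01  1.74e-01  5.91e-01  2.56e-01]
 [ 3.16e+02  7.00e+01  3.92e-01  8.48e-01  3.80e-02]
 [ 3.17e+02  3.20e+01  3.62e-01  8.91e-01  1.56e-01]
 [ 3.06e+02  1.18e+02  5.89e-01  3.77e-01  1.71e-01]
 [ 3.06e+02  1.50e+02  6.25e-01  3.19e-01  1.23e-01]
 [ 2.58e+02  1.00e+00  1.77e-01  8.03e-01  2.52e-01]
 [ 2.80e+02  3.00e+00  2.27e-01  8.65e-01  2.37e-01]
 [ 2.90e+02  1.20e+02  4.43e-01  5.78e-01 -2.00e-03]
 [ 3.22e+02  1.20e+02  6.37e-01  3.67e-01  1.89e-01]]
```

View pics/w0.png

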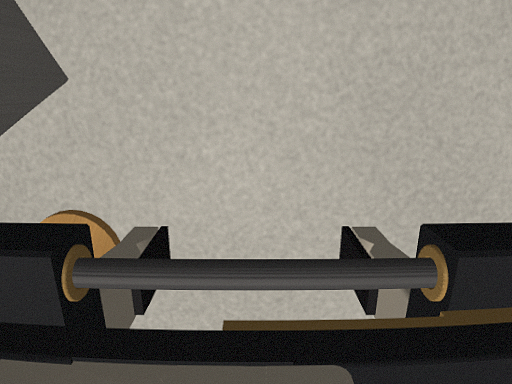

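The wrist view shows bare desk, with the lamp foot at about (75,230). The way towards the shelf is clear. The plan is to push with both open fingers on the book's rear long side. I'll go above the strip of shelf behind the book first.

Emit:
{"method": "arm_command", "body": {
  "targets": [
    [[0, 0, 0.02], [15, -33, 0], 0],
    [[0, 0, 0.025], [20, -33, 0], 0],
    [[0, 0, 0.025], [20, -33, 0], 0],
    [[0, 0, 0.025], [20, -33, 0], 0],
    [[0, 0, 0.025], [20, -33, 0], 0],
    [[0, 0, 0.025], [20, -33, 0], 0],
    [[0, 0, 0.025], [20, -33, 0], 0],
    [[0, 0, 0.025], [20, -33, 0], 0]
  ]
}}

```text
t: 0.95
eef_pos: [0.3321, 0.3859, 0.4046]
ee_rot: [3.142, 0.0, -0.069]
force: [1.1, 1.0, 0.4]
width: 0.0877
```

Emit:
{"method": "arm_command", "body": {
  "targets": [
    [[0, 0, 0.025], [20, -33, 0], 0],
    [[0, 0, 0.025], [20, -33, 0], 0],
    [[0, 0, 0.025], [20, -33, 0], 0],
    [[0, 0, 0.025], [20, -33, 0], 0],
    [[0, 0, 0.025], [20, -33, 0], 0],
    [[0, 0, 0.025], [20, -33, 0], 0],
    [[0, 0, 0.025], [20, -33, 0], 0],
    [[0, 0, 0], [0, 0, 0], 0]
  ]
}}

```text
t: 1.75
eef_pos: [0.4729, 0.1534, 0.4044]
ee_rot: [3.141, 0.001, 0.102]
force: [-0.5, -0.4, 0.2]
width: 0.0879
```

Emit:
{"method": "arm_command", "body": {
  "targets": [
    [[0, 0, 0.008], [15, -25, 0], 0],
    [[0, 0, 0], [0, 0, -30], 0],
    [[0, 0, 0], [0, 0, -30], 0],
    [[0, 0, 0], [0, 0, -30], 0],
    [[0, 0, 0], [0, 0, 0], 0],
    [[0, 0, 0], [0, 0, 0], 0]
  ]
}}

```text
t: 2.35
eef_pos: [0.4868, 0.1318, 0.3151]
ee_rot: [3.141, 0.001, 0.114]
force: [-0.0, -0.2, 1.0]
width: 0.0876
```

Run:
```python
from station import *
import cv2,numpy as np
print(get_state()['eef_pos'],get_state()['ee_rot'])
for n in ("scene","wrist"):
    p,d=grab_frame(n);np.savez(f"{n}1.npz",p=p,d=d);cv2.imwrite(f"pics/{n}1.png",p[:,:,::-1])
```

```text
[0.48681304 0.13180721 0.31506058] [3.14070276e+00 6.31134281e-04 1.13758507e-01]
```

View pics/scene1.png

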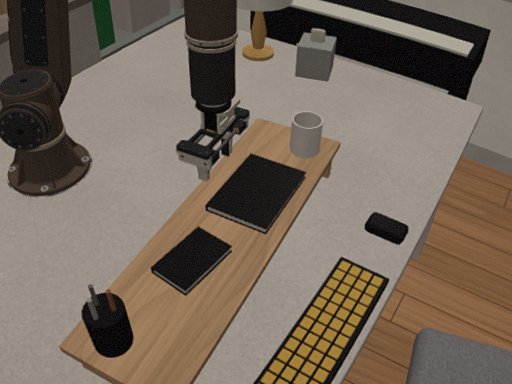

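View pics/wrist1.png

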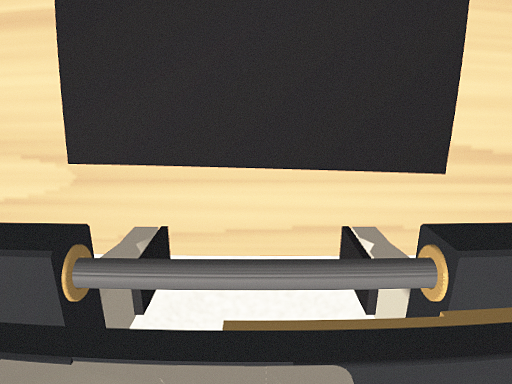

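The wrist view shows the book's rear edge from (68,163) to (446,173), centred on the gripper. The fingertips stand behind it at rows 225 and below. I'll cross-check that edge with the wrist calibration.

Run:
```python
from station import *
from h import *
c=camera_params('wrist');W=np.load('wrist1.npz')
ct=camera_params('top')
w=onplane([[68,164],[446,174]],c,.118);print(w.round(4))
print(bydepth(np.array([[68,158],[446,166],[255,150],[30,150],[255,200]]),c,W['d']).round(4))
# tri rear corners wrist vs top picture 0
for a,b in (([68,164],[200,225]),([446,174],[312,217])): print(tri(a,c,b,ct))
print(bydepth(np.array([[155,235],[360,235],[115,300],[390,300]]),c,W['d']).round(4))
```

```text
[[0.5133 0.2387 0.118 ]
 [0.5318 0.0299 0.118 ]]
[[0.5168 0.2384 0.1184]
 [0.5362 0.0309 0.1176]
 [0.5324 0.1371 0.1188]
 [0.5148 0.2729 0.1002]
 [0.4992 0.1332 0.1005]]
(array([0.51577302, 0.23506283, 0.12531176]), np.float64(0.0013014931480562978))
(array([0.53287045, 0.03278668, 0.12287009]), np.float64(0.0006972960394972755))
[[0.4923 0.1797 0.1506]
 [0.504  0.0848 0.1524]
 [0.4882 0.1804 0.1976]
 [0.497  0.085  0.1943]]
```

Emit:
{"method": "arm_command", "body": {
  "targets": [
    [[0, 0, 0], [0, 0, -15], 0],
    [[0, 0, 0], [0, 0, -10], 0],
    [[0, 0, 0], [0, 0, -4], 0],
    [[0, 0, 0], [0, 0, 0], 0],
    [[0, 0, 0], [0, 0, 0], 0]
  ]
}}

```text
t: 2.95
eef_pos: [0.4869, 0.1316, 0.2862]
ee_rot: [-3.141, -0.001, 0.113]
force: [-0.8, -0.1, -0.6]
width: 0.0877
```

Emit:
{"method": "arm_command", "body": {
  "targets": [
    [[0, 0, -0.003], [10, 1, 0], 0],
    [[0, 0, 0], [5, 0.5, 0], 0],
    [[0, 0, 0], [5, 0.6, 0], 0],
    [[0, 0, 0], [5, 0.5, 0], 0],
    [[0, 0, 0], [5, 0.6, 0], 0],
    [[0, 0, 0], [5, 0.5, 0], 0],
    [[0, 0, 0], [5, 0.6, 0], 0],
    [[0, 0, 0], [5, 0.5, 0], 0]
  ]
}}

```text
t: 3.75
eef_pos: [0.532, 0.1363, 0.2854]
ee_rot: [3.142, 0.0, 0.11]
force: [-1.9, -0.4, -1.2]
width: 0.0874
```

Emit:
{"method": "arm_command", "body": {
  "targets": [
    [[0, 0, 0], [5, 0.5, 0], 0],
    [[0, 0, 0], [5, 0.6, 0], 0],
    [[0, 0, 0], [5, 0.5, 0], 0],
    [[0, 0, 0], [5, 0.6, 0], 0],
    [[0, 0, 0], [5, 0.5, 0], 0],
    [[0, 0, 0], [5, 0.6, 0], 0],
    [[0, 0, 0], [5, 0.5, 0], 0],
    [[0, 0, 0], [0, 0, 0], 0]
  ]
}}

```text
t: 4.55
eef_pos: [0.5675, 0.1402, 0.2858]
ee_rot: [-3.142, -0.001, 0.11]
force: [0.7, -0.6, 0.6]
width: 0.0875
```

```bash
cat > look.py <<'E'
import sys
from station import *
from h import *
k=sys.argv[1]
print(get_state()['eef_pos'],get_state()['ee_rot'],get_state()['force'])
yaw=np.arctan(.1107); ex=np.array([np.cos(yaw),np.sin(yaw)]); ey=np.array([-ex[1],ex[0]]); O=np.array([.7153,0])
def sh(c): return [round(float((c-O)@ex),4),round(float((c-O)@ey),4)]
c=camera_params('wrist'); 
for n in ('top','scene','wrist'):
    p,d=grab_frame(n);np.savez(f'{n}{k}.npz',p=p,d=d);cv2.imwrite(f'pics/{n}{k}.png',p[:,:,::-1])
E
python3 look.py 2
```

```text
[0.56753073 0.14023766 0.28578737] [-3.14150861e+00 -9.38859623e-04  1.10232515e-01] [ 0.68451822 -0.57948217  0.62336863]
```

View pics/top2.png

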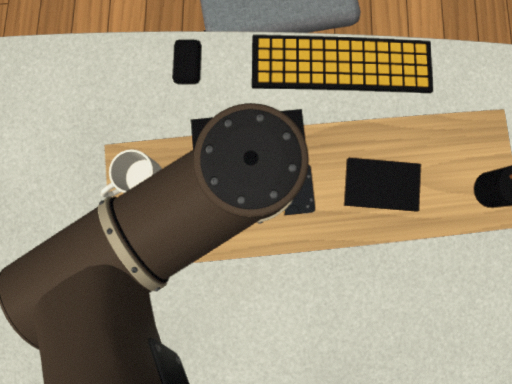

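View pics/wrist2.png

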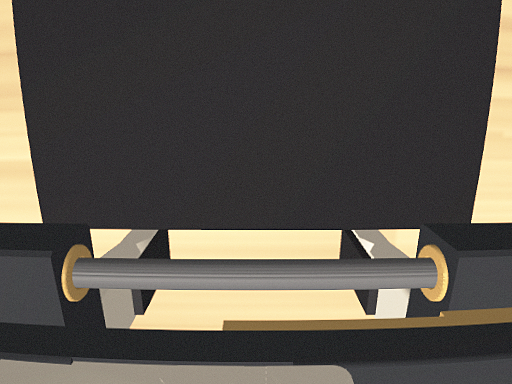

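The book's rear edge now lies level along row 229 of the wrist view, against both fingers. In the top view its front corners are at (192,120) and (302,111), just past the shelf edge. Next I measure them.

Run:
```python
from station import *
from h import *
yaw=np.arctan(.1107); ex=np.array([np.cos(yaw),np.sin(yaw)]); ey=np.array([-ex[1],ex[0]]); O=np.array([.7153,0])
sh=lambda w:np.c_[(w[:,:2]-O)@ex,(w[:,:2]-O)@ey].round(4)
W=np.load('wrist2.npz');c=camera_params('wrist')
P=[]
for u in list(range(180,335,4)):
    col=W['p'][150:255,u].max(1); v=150+np.flatnonzero(col>90)[0]-.5; P.append([u,v])
w=sh(onplane(P,c,.118));print('rear s',np.median(w[:,0]),'slope',np.polyfit(w[:,1],w[:,0],1)[0])
T=np.load('top2.npz');ct=camera_params('top');m=T['p'].max(2)<60;P=[]
for u in list(range(198,215,2))+list(range(285,300,2)):
    v=np.flatnonzero(m[100:150,u])[0]+99.5;P.append([u,v])
w=sh(onplane(P,ct,.118));print('front s',np.median(w[:,0]),np.polyfit(w[:,1],w[:,0],1),w[[0,-1]].tolist())
```

```text
rear s -0.1198 slope 0.003782489824699829
front s 0.0257 [-0.01549087  0.02634927] [[0.0264, 0.2437], [0.0254, 0.0538]]
```

The book sticks out about 27 mm (26.5 from the front edge, 28 from the rear edge) and is square within 1°. It needs 23 mm more.

Emit:
{"method": "arm_command", "body": {
  "targets": [
    [[0, 0, 0], [5, 0.5, 0], 0],
    [[0, 0, 0], [5, 0.6, 0], 0],
    [[0, 0, 0], [5, 0.5, 0], 0],
    [[0, 0, 0], [5, 0.6, 0], 0],
    [[0, 0, 0], [3, 0.3, 0], 0],
    [[0, 0, 0], [0, 0, 0], 0],
    [[0, 0, 0], [0, 0, 0], 0]
  ]
}}

```text
t: 5.4
eef_pos: [0.5901, 0.1427, 0.2856]
ee_rot: [-3.141, -0.001, 0.11]
force: [-0.6, 0.2, 0.5]
width: 0.088
```

Emit:
{"method": "arm_command", "body": {
  "targets": [
    [[0, 0, 0], [-10, -1.1, 0], 0],
    [[0, 0, 0], [-15, -1.6, 0], 0],
    [[0, 0, 0], [0, 0, 20], 0],
    [[0, 0, 0], [0, 0, 40], 0],
    [[0, 0, 0], [0, 0, 40], 0],
    [[0, 0, 0], [-40, 0, 0], 0],
    [[0, 0, 0], [-40, 0, 0], 0],
    [[0, 0, 0], [0, 0, 0], 0]
  ]
}}

```text
t: 6.2
eef_pos: [0.4804, 0.1388, 0.3862]
ee_rot: [-3.14, -0.0, 0.111]
force: [1.1, 0.7, 0.2]
width: 0.0876
```

```bash
python3 look.py 3
python3 - <<'E'
from station import *
from h import *
yaw=np.arctan(.1107); ex=np.array([np.cos(yaw),np.sin(yaw)]); ey=np.array([-ex[1],ex[0]]); O=np.array([.7153,0])
sh=lambda w:np.c_[(w[:,:2]-O)@ex,(w[:,:2]-O)@ey].round(4)
T=np.load('top3.npz');ct=camera_params('top');m=T['p'].max(2)<60;P=[]
for u in list(range(198,300,3)):
    k=np.flatnonzero(m[93:150,u])
    v=k[0]+92.5;P.append([u,v])
w=sh(onplane(P,ct,.118));print('front s',np.median(w[:,0]),np.polyfit(w[:,1],w[:,0],1))
W=np.load('wrist3.npz');c=camera_params('wrist')
E
```

```text
[0.48043749 0.13875001 0.38617273] [-3.13998988e+00 -1.65845044e-04  1.10840443e-01] [1.10833794 0.68390301 0.16862741]
front s 0.0482 [0.00028233 0.04814333]
```

View pics/top3.png

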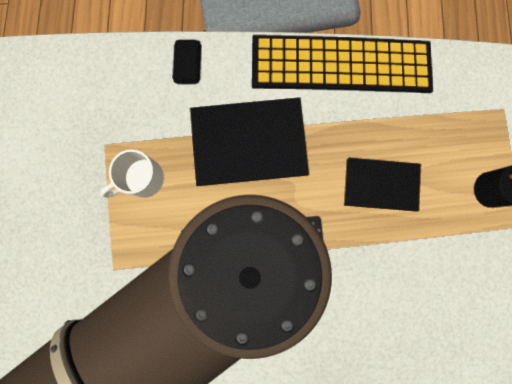

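View pics/scene3.png

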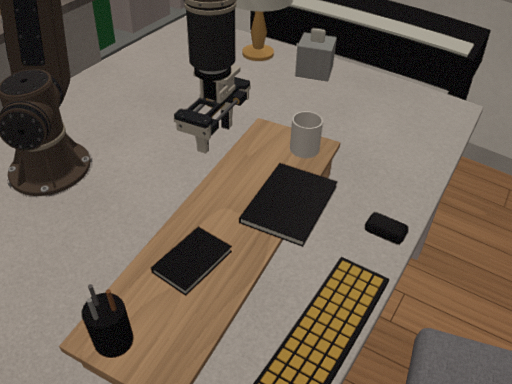

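The book's front corners are now at (191,107) and (302,99) in the top view. The mug and small notebook look unmoved and the robot is clear. One final check of the whole outline, flatness and bystanders, from the frames already taken.

Run:
```python
from station import *
from h import *
yaw=np.arctan(.1107); ex=np.array([np.cos(yaw),np.sin(yaw)]); ey=np.array([-ex[1],ex[0]]); O=np.array([.7153,0])
sh=lambda w:np.c_[(w[:,:2]-O)@ex,(w[:,:2]-O)@ey].round(4)
T=np.load('top3.npz');T0=np.load('top0.npz');ct=camera_params('top')
l=cv2.connectedComponents((T['p'].max(2)<60).astype(np.uint8))[1]
C,L,q=edgeposes(l==l[140,250],ct,.118);print(sh(C).tolist(),'ctr',sh(C.mean(0)[None]))
v,u=np.mgrid[112:176:8,205:296:8];m=np.c_[u.ravel(),v.ravel()];P=bydepth(m,ct,T['d'])
A=np.c_[sh(P),np.ones(len(P))];print('plane',np.linalg.lstsq(A,P[:,2],rcond=None)[0],P[:,2].min(),P[:,2].max())
C,_,_=edgeposes(l==l[185,383],ct,.118);print('small',C.mean(0))
print('mug diff',np.abs(T['p'][140:205,100:170].astype(int)-T0['p'][140:205,100:170]).mean())
m=lambda I:[ (lambda k:(k[:,1].mean(),k[:,0].mean()))(np.argwhere((I[130:205,95:165].min(2)>185)))]
print(m(T['p']),m(T0['p']))
S=np.load('scene3.npz')['p'];S0=np.load('scene0.npz')['p'];print('scene mug diff',np.abs(S[110:160,288:326].astype(int)-S0[110:160,288:326]).mean())
```

```text
[[0.0481, 0.0505], [-0.0985, 0.0502], [-0.0988, 0.2573], [0.0483, 0.2566]] ctr [[-0.0252  0.1536]]
plane [-0.00091082  0.00111203  0.11763878] 0.11504986679377649 0.12186906174677692
small [ 0.59588    -0.10081835]
mug diff 42.094139194139196
[(np.float64(27.202223172295852), np.float64(30.99657973492946))] [(np.float64(42.75047258979206), np.float64(45.321361058601134))]
scene mug diff 4.956315789473684
```

Run:
```python
from h import *
for n,a in (('top',(140,205,100,170)),('scene',(105,165,285,330))):
    A=np.load(n+'0.npz')['d'][a[0]:a[1],a[2]:a[3]];B=np.load(n+'3.npz')['d'][a[0]:a[1],a[2]:a[3]]
    print(n,np.median(np.abs(A-B)),(np.abs(A-B)>.02).mean())
from station import *
print(get_state()['t'],get_state()['force']); job_done()
```

```text
top 0.001306653 0.008131868131868131
scene 0.002505958 0.0077777777777777776
6.35 [0.77078982 0.52809171 0.46038871]
the job is handed in; nothing more can be done
```

I slid the large notebook, without lifting it, long side first, until it stuck out about 5 cm past the shelf's front edge. I pushed its rear long side with both open fingers, then backed the gripper off and raised it clear. I handed the job in at about 6.4 s.

**Overhang:** the last top view puts it at 48 to 49 mm, square to the edge within about 0.2°.

**Flatness:** the top face measures flat, with a depth-plane tilt of about 0.1° and a height of 118 mm.

**Small notebook:** it is unmoved to within about 0.3 mm.

**Mug:** the depth pictures before and after match in both views (under 1% of pixels differ). A plain colour comparison in the top view did disagree. The second picture is brighter, so I put that down to exposure and relied on depth.

**Height checks:** the two-view heights of the notebook's corners came out at 102 to 125 mm, looser than the 118 mm expected. The front corners read low because the notebook's front side face merges with its top in the scene view. I used the depth height, 117.5 mm, which agreed with the text.

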